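# Proof-pull a bone toggle in the bench pull tester

## Robot

A 6-joint arm with a two-finger parallel gripper is mounted at the origin on the work surface. World frame = base frame: x ahead of the robot, y to its left, z up, the work surface at z = 0. Lengths are in m, angles in rad, forces in N, time in s.
With the tool pointing down it reaches from about 0.4 to 0.825 m from the base axis. Payload 7 kg.
Tool frame: the origin (TCP) lies on the mounting face of the last link; the fingertips stand arm.tcp_to_tips ahead of it and the grasp point (between the pads) lies 159 mm ahead of it (arm.tcp_to_tips is the distance from the TCP to the fingertips, in m); z points along the fingers, y is the direction in which the jaws open and shut (so a half turn about z gives the same grasp; the last joint's range is limited). The gripper opens to 88 mm and grips with 3 to 60 N. Pads are 19 mm wide; open, the fingers measure 130 mm over their backs; the gripper's body (78 mm by 193 mm) begins 47 mm behind the grasp point.
Start: joints at [-0.834, 0.359, 0.012, 0, -1.224, -0.288], TCP at [0.293, -0.608, 0.405] pointing down, gripper open.
Joint ranges: [-3.07, 3.07], [-1.43, 2.12], [-1.02, 1.25], [-3.03, 1.67], [-3.05, -0], [-3.03, 3.03]. Speed limits (rad/s): [2.39, 2.39, 3.01, 3.14, 3.14, 3.14].

## Interface

Orientations are given as [roll, pitch, yaw] about the fixed x, y, z axes, in that order (R = Rz(yaw) Ry(pitch) Rx(roll)).
In Python, from station import arm, cams, job_done, finder gives the robot as it stands.
- The arm moves only by the tool play_rows, never from a script. Its argument "targets" is a list that holds one entry, the list of rows, each a list of 4 numbers: the shift along the tool's x, y, z in m, then the turn about the tool's z in degrees. A call has 1 to 5 rows; each row is the pose to reach, as a shift and turn from the pose commanded when the call began, along the tool's axes at that moment; what a row does not reach only later rows make up. A row lasts 1/8 s, in which the tool goes at most 62.5 mm and 10.7 degrees, less where a joint would pass 70% of its speed; a pose out of reach is approached as far as the arm can. A call with a gripper value outside its range is refused whole. "grip" is the closure in counts, from 0 (fully open) to 255 (shut), set as the call begins (left out, the last holds). The fingers move at their own pace and stop on an object; "newtons" is the grip in N (left out, the last holds). Time passes only in rows, so rows that repeat a pose let the fingers close. It gives the time, the measured TCP pose, the force and the opening at its end, in the units of the state.
- arm.get_state(): the state, without advancing time (a new reading comes with each control period).
- cams.grab_frame(name): name is "scene" or "side" or "wrist"; returns (picture, depth): 420x560x3 uint8, red, green, blue; 420x560 float32, m along the optical axis (not along the pixel's ray), 0 where there is no reading.
- cams.camera_params(name): a dict with "intrinsics" (3x3 intrinsics, pixels), "D" ([k1, k2, p1, p2, k3] as OpenCV has them; the pictures are not rectified), "position" and "attitude" of the camera in the world. Camera axes: x right, y down, z forward; pixel columns grow to the right and rows downward; lengths in m; the calibration is good to about 2 mm. A picture is of the moment at which its call begins: read the wrist's pose just before it. camera_params takes no time and is no camera call; for the wrist camera it gives the pose at the moment of the call.
- job_done(): hands the job in, once; it reports no verdict.
Trained networks look in the newest picture that a camera, given by its name, has taken for a name from the list of things; names that differ only in an ending like _2 or _b are one class to them, and where a whole thing is asked for, a point or a joint stands for the part that bears it (a point fixed in the world has none). Each returns a list of dicts, best first, with "score" (0 to 1); they miss things now and then, are a little off and sometimes report something else, mostly with a low value. They report only what shows in the picture. A call takes as long as a camera call.
- finder.find_in(camera, query): "xyz" ([x, y, z] in m, in world coordinates, good to about 4 mm: the middle of the surface that is visible of it).
- finder.masks_of(camera, query): "mask" (420x560 bool, what is visible of it).
The state is a dict: "t": time; "q": joint angles; "qd": joint speeds; "joint_efforts": joint torques, N m; "eef_pos": TCP position; "ee_rot": TCP orientation; "force": force on the tool from outside, world axes, zero at the start; "moment": the same for the moment, N m; "width": finger opening in m.
Only numpy, scipy, OpenCV 4.12 (cv2) and the standard library are available. Lean on these libraries where they do the work, as an engineer would, in place of code of your own. Each camera call takes 0.05 s, during which the arm holds its last target. There are 200 camera calls.

## Task

The bone toggle is already hung on the hook of the pull tester: swing the clear guard hood fully shut over it, and only then draw the stirrup handle out against its spring until the pointer lines up with the index clip on the scale, without overrunning the mark. Keep it there for at least three seconds and finish while still holding it steady at the mark, so that the toggle can be looked at under load. Leave the index clip where it is set, and do not disturb the sharpening stone, the mortar or the spare toggle.

Things in the scene. Friction and masses are not known exactly. Their poses are not given: they have to be found in the camera images.
- tester: Bench pull tester, bolted down: dark iron base plate 150 (x) x 400 (y) x 12 mm; origin centre of its underside. z up; the handle is drawn along its -y; toggle and guard hood are at its +y end, the scale bar on its -x side, nearest the robot. An iron block (y -43 to -17, x -27 to 27 mm, top 77 mm above the bench) guides the barrel. Never moves.
- guard (a joint): Clear hood with aluminium edges, 90 mm wide (tester y 70 to 160), hinged along tester y at tester x = 55 mm, 100 mm above the bench. Shut, it is level for 55 mm, then slopes down at 45 degrees to its lip at tester x = -72 mm, 32 mm up. rad: 0 = fully shut, more as its front swings up and back; starts at 0.8 to 1.25. Stiff hinge (0.2 N m): it stays where left.
- guard_face (a point): On the outside of the hood's sloping front panel, mid-width, 90 mm from the hinge line; swings with the hood. When shut it is at tester x = -30, y = 115 mm, 74 mm above the bench. Closed fingers pressing straight down over that place, from above the open hood (which reaches up to 210 mm) until it is home, shut it with 2 to 5 N.
- draw: Stirrup handle and barrel, one sliding part. Origin: middle of its round dark wood grip bar (14 mm thick, 72 mm along tester x), 55 mm above the bench, at rest at tester x 0, y -105 mm. Side arms lead to a yoke; the gap behind the bar is 43 mm (y) x 66 mm (x), for a finger. Slides up to 80 mm along tester -y against a return spring, 3 N + 230 N/m: 12 to 18 N at the mark.
- pointer (a point): Tip of the steel pointer on the handle's yoke, moves with the handle: from the grip bar's middle 62 mm to the robot's side (tester -x) and 50 mm towards the guard (+y), 55 mm above the bench; at rest at tester y = -55 mm.
- index_mark (a point): The mark: thin inner edge of the brass index clip (16 mm long) on the aluminium scale bar, at the pointer's height and x, 40 to 62 mm along tester -y from the pointer's rest. The pointer is at the mark when both have the same tester y. The clip is held by friction only (6 N); do not shift it.
- toggle: Turned ivory-coloured bone toggle under test, 50 mm long (tester x), 18 mm thick, 10 mm waist; origin at its centre. It lies behind the slotted steel anvil at tester x 0, y 114.5 mm, 55 mm above the bench, the hook behind its waist, and stays there.
- hook: Steel hook and rod in line with the handle, drawn by it through the spring; origin at its upright pin behind the toggle's waist, 8 mm from the toggle's centre. Moves about 1 mm as the load comes on.
- stone: Grey slate sharpening stone, 160 x 50 x 22 mm, loose on the bench beyond the tester; origin centre of its underside. Bystander.
- mortar: White ceramic mortar, a bowl 90 mm across and 58 mm high, loose on the bench past the guard end of the tester; origin centre of its underside. Bystander.
- spare_toggle: A second bone toggle like the first, lying loose on the bench on the robot's side of the tester; origin at its centre, 9 mm above the bench. Bystander.

How it is judged:
By the outcome, as a careful person would: the job done as asked, in the order asked, and still so for the second after the job is handed in, while the arm keeps its last pose, push and grip.
It also fails if it takes over 61 s, if anything falls off the work surface, if the arm or the gripper's body presses on something with over 40 N, if the wrist force passes 120 N, or if a joint passes its speed limit or range.

## Working session

There is one attempt and no reset: what is moved stays moved. The work goes in short steps, Python scripts to look and compute and a tool call to move; the robot and the scene stay as the last step left them, time stands still between calls to the robot, and variables do not carry over. Pictures are saved under pics/ and viewed, about 8 in all and at most 12, crops included, and the job is handed in when it is done.

Besides the shell and the picture viewer there is one more tool, called after "Emit:" as name(argument=value, ...) on one line, values as JSON. play_rows: Moves the arm, as the interface text tells. Its arguments: {"type":"object","properties":{"targets":{"type":"array","items":{"type":"array","items":{"type":"array","items":{"type":"number"}}}},"grip":{"type":"number"},"newtons":{"type":"number"}},"required":["targets"]}

```bash
mkdir -p pics; cat > h.py <<'E'
import numpy as np, cv2
from station import arm, cams, job_done, finder
def save(n,img): cv2.imwrite('pics/'+n+'.png',cv2.cvtColor(img,cv2.COLOR_RGB2BGR))
E
python3 - <<'E'
from h import *
s=arm.get_state(); print(s['t'],s['eef_pos'],s['ee_rot'],s['width'],arm.tcp_to_tips)
ims=[]
for c in ['scene','side']:
    p,d=cams.grab_frame(c); ims.append(p)
    P=cams.camera_params(c); print(c,P['position'],P['attitude'],P['intrinsics'])
    for q in ['tester','guard','guard_face','draw','pointer','index_mark','toggle','hook','stone','mortar','spare_toggle']:
        print(q,[(np.round(r['xyz'],3).tolist(),round(r['score'],2)) for r in finder.find_in(c,q)[:2]])
    save(c,p)
E
```

```text
0.0 [ 0.29278426 -0.60798789  0.40375801] [ 3.13999807e+00 -1.00762644e-04 -2.69299198e+00] 0.08756325025181962 0.1781
scene [ 1.17238241 -0.25882871  0.52535596] [-2.12912947 -0.01556051  0.99501279] [[447.66272023   0.         269.68109918]
 [  0.         447.66272023 212.74160118]
 [  0.           0.           1.        ]]
tester [([0.576, -0.011, 0.025], 0.79)]
guard [([0.584, 0.066, 0.164], 0.71)]
guard_face [([0.585, 0.07, 0.16], 0.61), ([0.577, -0.014, 0.027], 0.28)]
draw [([0.566, -0.089, 0.061], 0.79), ([0.44, -0.001, 0.013], 0.35)]
pointer []
index_mark [([0.732, -0.151, 0.026], 0.6)]
toggle []
hook [([0.564, -0.086, 0.061], 0.71)]
stone [([0.729, -0.148, 0.024], 0.83)]
mortar [([0.58, 0.245, 0.043], 0.91)]
spare_toggle [([0.441, 0.002, 0.019], 0.69)]
side [ 0.27151082 -0.19137776  0.61707914] [-2.41250892 -0.00501684 -0.82188993] [[437.85495307   0.         273.92593618]
 [  0.         437.85495307 200.00250148]
 [  0.           0.           1.        ]]
tester [([0.697, -0.146, 0.021], 0.61)]
guard [([0.548, 0.062, 0.171], 0.87), ([0.569, 0.072, 0.064], 0.67)]
guard_face [([0.551, 0.069, 0.174], 0.68)]
draw [([0.549, -0.092, 0.063], 0.61)]
pointer [([0.549, -0.091, 0.063], 0.71), ([0.694, -0.144, 0.022], 0.67)]
index_mark [([0.475, -0.126, 0.054], 0.62)]
toggle [([0.568, 0.073, 0.063], 0.55)]
hook [([0.548, -0.089, 0.056], 0.56), ([0.547, 0.065, 0.17], 0.51)]
stone [([0.693, -0.147, 0.019], 0.8)]
mortar [([0.474, -0.128, 0.054], 0.72), ([0.583, 0.263, 0.044], 0.68)]
spare_toggle [([0.435, 0.008, 0.021], 0.59)]
```

View pics/scene.png

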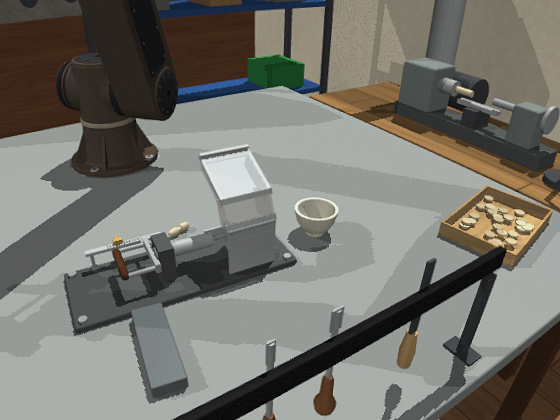

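View pics/side.png

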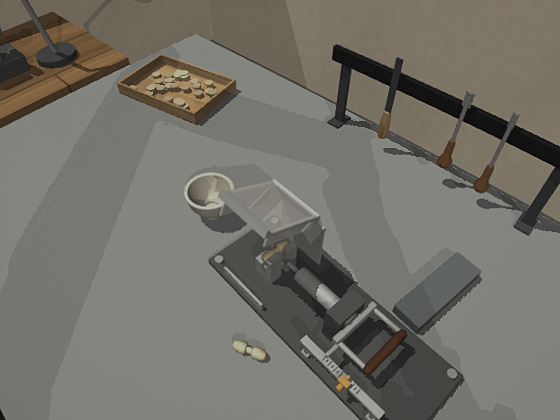

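The scene picture shows the tester with the hood open at about (240,180), the grip bar at (120,262) and the clip at (118,240). In the side picture the bar is at (385,352), the clip at (344,383), the spare toggle at (250,350), the mortar at (210,195) and the stone at (437,290). Next I'll measure with a crop and ray-plane intersections.

```bash
cat >> h.py <<'E'
from scipy.spatial.transform import Rotation as Ro
def ray(c,uv,z,P=None):
    P=P or cams.camera_params(c)
    n=cv2.undistortPoints(np.array(uv,float).reshape(-1,1,2),P['intrinsics'],np.array(P['D'])).reshape(-1,2)
    d=np.c_[n,np.ones(len(n))]@Ro.from_euler('xyz',P['attitude']).as_matrix().T
    p=np.array(P['position']); return p+d*((z-p[2])/d[:,2])[:,None]
E
python3 - <<'E'
from h import *
np.set_printoptions(precision=4,suppress=True)
p=cv2.imread('pics/side.png')
save('sidecrop',cv2.cvtColor(cv2.resize(p[220:420,200:480],None,fx=2.85,fy=2.85,interpolation=cv2.INTER_CUBIC),cv2.COLOR_BGR2RGB))
pts=ray('side',[[209,260],[463,378],[219,259],[453,373]],.012);print(pts)
print('pl scene',ray('scene',[[82,325],[66,275],[297,262]],.012))
for c in ['side','scene']:
    q=cv2.cvtColor(cv2.imread(f'pics/{c}.png'),cv2.COLOR_BGR2HSV)
    h,s,v=cv2.split(q)
    roi=np.zeros(h.shape,bool)
    if c=='side': roi[320:385,330:415]=1
    else: roi[230:285,100:140]=1
    bar=roi&((h<9)|(h>172))&(s>90); clip=roi if 0 else None
    roi2=np.zeros_like(roi)
    if c=='side': roi2[370:400,330:360]=1
    else: roi2[230:250,105:130]=1
    cl=roi2&(h>10)&(h<28)&(s>130)
    for nm,m,z in(('bar',bar,.055),('clip',cl,.055)):
        y,x=np.nonzero(m)
        r=cv2.minAreaRect(np.c_[x,y].astype(np.float32)); print(c,nm,len(x),r)
        print(ray(c,[r[0]],z)); print(ray(c,cv2.boxPoints(r),z))
E
```

```text
[[ 0.4984  0.1621  0.012 ]
 [ 0.606  -0.2452  0.012 ]
 [ 0.5112  0.1515  0.012 ]
 [ 0.6029 -0.2308  0.012 ]]
pl scene [[ 0.6111 -0.2337  0.012 ]
 [ 0.4729 -0.2288  0.012 ]
 [ 0.6577  0.145   0.012 ]]
side bar 7 ((389.1948547363281, 346.8721923828125), (9.722015380859375, 43.183834075927734), 42.709388732910156)
[[ 0.5533 -0.1447  0.055 ]]
[[ 0.5224 -0.1365  0.055 ]
 [ 0.5872 -0.1406  0.055 ]
 [ 0.5855 -0.1534  0.055 ]
 [ 0.5214 -0.1487  0.055 ]]
side clip 162 ((342.5, 382.5), (15.0, 15.0), 90.0)
[[ 0.4728 -0.1272  0.055 ]]
[[ 0.474  -0.1141  0.055 ]
 [ 0.4871 -0.1284  0.055 ]
 [ 0.4716 -0.1401  0.055 ]
 [ 0.4589 -0.126   0.055 ]]
scene bar 2 ((118.5, 270.5), (9.486832618713379, 0.0), -108.43495178222656)
[[ 0.5649 -0.1529  0.055 ]]
[[ 0.5775 -0.1543  0.055 ]
 [ 0.5775 -0.1543  0.055 ]
 [ 0.552  -0.1515  0.055 ]
 [ 0.552  -0.1515  0.055 ]]
scene clip 59 ((117.0, 242.5), (13.0, 8.0), 90.0)
[[ 0.4857 -0.1314  0.055 ]]
[[ 0.4617 -0.1316  0.055 ]
 [ 0.4694 -0.1189  0.055 ]
 [ 0.5087 -0.1311  0.055 ]
 [ 0.5013 -0.1433  0.055 ]]
```

View pics/sidecrop.png

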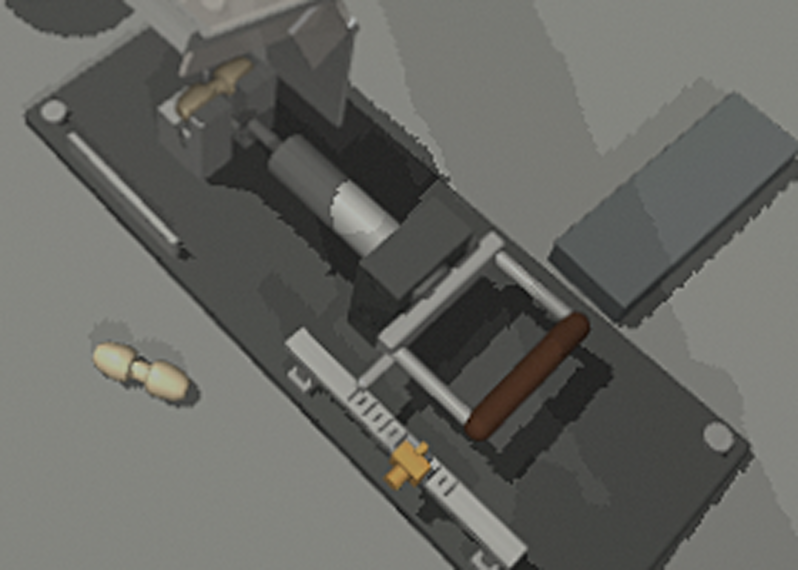

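The crop shows the plate corners, the bar from (478,430) to (580,325), the pointer tip at about (362,385) and the clip at (410,462). Next I'll fit the tester pose.

```bash
cat >> h.py <<'E'
def proj(c,X,P=None):
    P=P or cams.camera_params(c)
    R=Ro.from_euler('xyz',P['attitude']).as_matrix().T; t=-R@np.array(P['position'])
    return cv2.projectPoints(np.array(X,float).reshape(-1,3),cv2.Rodrigues(R)[0],t,P['intrinsics'],np.array(P['D']))[0].reshape(-1,2)
def T2W(p,X):
    X=np.atleast_2d(np.array(X,float)); c,s=np.cos(p[2]),np.sin(p[2])
    return np.c_[p[0]+c*X[:,0]-s*X[:,1],p[1]+s*X[:,0]+c*X[:,1],X[:,2]]
E
python3 - <<'E'
from h import *
from scipy.optimize import least_squares
np.set_printoptions(precision=4,suppress=True)
S=([[208.8,261.4],[462.5,376.1],[385.3,352.4],[327,355.1],[275.4,251.6]],np.array([[-75,200,12],[75,-200,12],[0,-105,57],[-62,-55,55],[0,114.5,57]])/1e3)
C=([[82,325],[66,275],[297,262]],np.array([[75,-200,12],[-75,-200,12],[75,200,12]])/1e3)
f=lambda p:np.r_[(proj('side',T2W(p,S[1]))-S[0]).ravel(),(proj('scene',T2W(p,C[1]))-C[0]).ravel()]
r=least_squares(f,[.552,-.04,-.1],loss='soft_l1'); p=r.x; print(p,np.degrees(p[2])); print(f(p).reshape(-1,2))
print('face',T2W(p,[-.03,.115,.074]),'bar',T2W(p,[0,-.105,.055]))
print('clip tester y via side rays:')
w=ray('side',[[344,383],[349,377]],.055); 
c,s=np.cos(p[2]),np.sin(p[2]); d=w[:,:2]-p[:2]; print(np.c_[c*d[:,0]+s*d[:,1],-s*d[:,0]+c*d[:,1]])
E
```

```text
[ 0.5537 -0.0398 -0.0923] -5.287280777319072
[[-1.9018 -2.4513]
 [ 2.2663  0.1092]
 [ 0.1144 -1.3634]
 [-1.0367  0.0765]
 [-0.1981 -1.2585]
 [-7.9549  2.4052]
 [-3.2806 -3.169 ]
 [-0.1796 -4.3767]]
face [[0.5344 0.0774 0.074 ]] bar [[ 0.544  -0.1444  0.055 ]]
clip tester y via side rays:
[[-0.0715 -0.0962]
 [-0.0611 -0.0953]]
```

Emit:
play_rows(targets=[[[-0.041,0.041,-0.01,6],[-0.082,0.082,-0.02,12],[-0.123,0.123,-0.034,18],[-0.165,0.164,-0.034,25],[-0.206,0.205,-0.034,31]]], grip=255, newtons=20)

```text
t: 1.82
eef_pos: [0.3898, -0.3323, 0.4391]
ee_rot: [-3.141, 0.001, 3.046]
force: [1.4, -0.6, 0.6]
width: 0.0429
```

Emit:
play_rows(targets=[[[-0.015,0.06,0,0],[-0.03,0.12,0,0],[-0.045,0.18,0,0],[-0.06,0.24,0,0],[-0.075,0.3,0,0]]])

```text
t: 2.45
eef_pos: [0.492, -0.0402, 0.4392]
ee_rot: [3.141, 0.001, 3.05]
force: [1.0, -0.9, -0.1]
width: 0.0009
```

Emit:
play_rows(targets=[[[-0.015,0.06,0,0],[-0.029,0.121,0,0],[-0.029,0.121,0.015,0],[-0.029,0.121,0.03,0],[-0.029,0.121,0.03,0]]])

```text
t: 3.08
eef_pos: [0.5312, 0.0745, 0.4073]
ee_rot: [-3.14, -0.002, 3.048]
force: [-0.5, -1.1, 0.5]
width: 0.0004
```

```bash
python3 - <<'E'
from h import *
s=arm.get_state(); print(s['t'],s['eef_pos'],s['ee_rot'],s['force'],s['width'])
a,_=cams.grab_frame('wrist'); b,_=cams.grab_frame('side')
save('w1',np.vstack([cv2.resize(a,(400,300)),cv2.resize(b,(400,300))]))
E
```

```text
3.075 [0.5311718  0.07450287 0.40726613] [-3.14028862e+00 -2.42426632e-03  3.04816916e+00] [-0.4530017  -1.13027451  0.50101724] 0.00041778020517655026
```

View pics/w1.png

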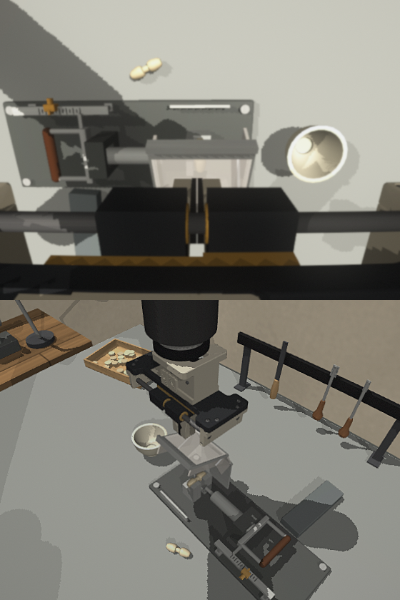

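The fingers are shut and centred over the open hood. The wrist view shows the hood at about (205,155), the mortar at (317,150) with clearance, and the clip at (50,105). I'll press down now.

Emit:
play_rows(targets=[[[0,0,0.015,0],[0,0,0.03,0],[0,0,0.045,0],[0,0,0.06,0],[0,0,0.075,0]]])

```text
t: 3.8
eef_pos: [0.5318, 0.0756, 0.3326]
ee_rot: [-3.141, -0.0, 3.049]
force: [-0.1, 0.7, 2.8]
width: 0.0003
```

Emit:
play_rows(targets=[[[0,0,0.012,0],[0,0,0.024,0],[0,0,0.036,0],[0,0,0.048,0],[0,0,0.06,0]]])

```text
t: 4.42
eef_pos: [0.5315, 0.0755, 0.2726]
ee_rot: [-3.141, -0.001, 3.049]
force: [-2.7, -0.3, 1.1]
width: 0.0006
```

Emit:
play_rows(targets=[[[0,0,0.005,0],[0,0,0.01,0],[0,0,0.013,0],[0,0,0.016,0],[0,0,0.016,0]]])

```text
t: 5.05
eef_pos: [0.5322, 0.0757, 0.258]
ee_rot: [3.141, 0.001, 3.05]
force: [-1.1, 0.0, 2.4]
width: 0.0006
```

Emit:
play_rows(targets=[[[0,0,0.002,0],[0,0,0.003,0],[0,0,0.003,0]]])

```text
t: 5.42
eef_pos: [0.5325, 0.0758, 0.2569]
ee_rot: [3.141, 0.003, 3.05]
force: [-5.7, 0.0, 19.1]
width: 0.0005
```

Emit:
play_rows(targets=[[[0,0,0.002,0],[0,0,0.003,0],[0,0,0.003,0]]])

```text
t: 5.8
eef_pos: [0.5324, 0.0758, 0.2563]
ee_rot: [3.141, 0.004, 3.051]
force: [-15.0, 0.4, 42.2]
width: 0.0003
```

Force has risen hard with no travel, so the hood is home. I'll back off and move over the handle.

Emit:
play_rows(targets=[[[0,0,-0.03,0],[0,0,-0.08,0],[-0.01,-0.05,-0.1,0],[-0.02,-0.1,-0.11,0],[-0.03,-0.16,-0.11,0]]], grip=125)

```text
t: 6.42
eef_pos: [0.5473, -0.0875, 0.363]
ee_rot: [3.141, 0.003, 3.051]
force: [2.1, 0.1, -0.1]
width: 0.0425
```

Emit:
play_rows(targets=[[[-0.002,-0.058,0,0],[-0.002,-0.058,0,0],[-0.002,-0.058,0,0],[-0.002,-0.058,0,0]]])

```text
t: 6.92
eef_pos: [0.5438, -0.1435, 0.3617]
ee_rot: [3.141, 0.0, 3.051]
force: [-1.0, 0.3, 0.8]
width: 0.0447
```

```bash
python3 - <<'E'
from h import *
np.set_printoptions(precision=4,suppress=True)
s=arm.get_state(); print(s['t'],s['eef_pos'],s['ee_rot'],s['force'],s['width'])
P=cams.camera_params('wrist')
import pickle; pickle.dump(P,open('w2.pkl','wb'))
a,_=cams.grab_frame('wrist'); b,_=cams.grab_frame('side')
cv2.imwrite('pics/w2raw.png',a[:,:,::-1]); cv2.imwrite('pics/s2raw.png',b[:,:,::-1])
p=[.5537,-.0398,-.0923]
print(proj('wrist',T2W(p,[[0,-.105,.055],[-.062,-.055,.055],[-.062,-.105,.055]]),P))
save('w2',np.vstack([cv2.resize(a,(400,300)),cv2.resize(b,(400,300))]))
E
```

```text
6.925 [ 0.5438 -0.1435  0.3617] [3.1414 0.0001 3.0506] [-0.9626  0.3437  0.8139] 0.044660238940817346
[[274.4498 198.5002]
 [334.4895 127.1859]
 [274.476  127.0301]]
```

View pics/w2.png

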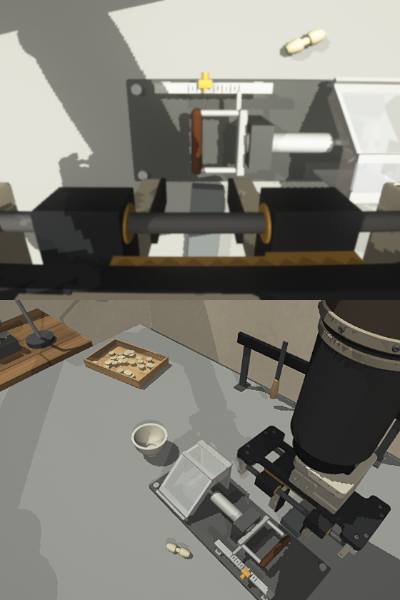

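The hood is shut. The bar is at (276,196) in raw wrist pixels, within 2 px of the prediction. I'll zoom in on the pointer and clip.

```bash
python3 - <<'E'
import cv2
a=cv2.imread('pics/w2raw.png')[90:190,230:400]
cv2.imwrite('pics/w2c.png',cv2.resize(a,None,fx=4.7,fy=4.7,interpolation=cv2.INTER_CUBIC))
E
```

```text
(no output)
```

View pics/w2c.png

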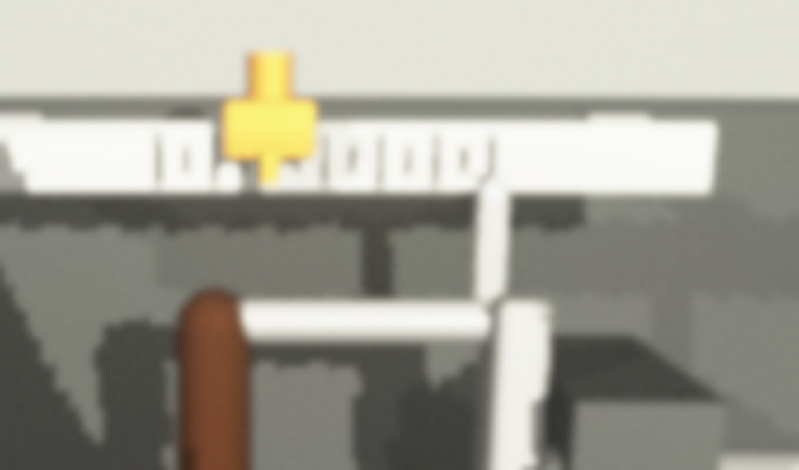

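The clip's thin inner tip is at crop (270,180) and the pointer tip at (494,185). That is about 40 mm of draw at 1.2 px/mm. I'll lower onto the bar.

Emit:
play_rows(targets=[[[0,0,0.035,0],[0,0,0.075,0],[0,0,0.11,0],[0,0,0.135,0],[0,0,0.147,0]]])

```text
t: 7.65
eef_pos: [0.5435, -0.1436, 0.2133]
ee_rot: [-3.141, -0.002, 3.051]
force: [0.1, 0.5, 0.4]
width: 0.045
```

Emit:
play_rows(targets=[[[0,0,0,0],[0,0,0,0],[0,0,0,0],[0,0,0,0],[0,0,0,0]]], grip=255, newtons=40)

```text
t: 8.28
eef_pos: [0.5439, -0.1445, 0.2154]
ee_rot: [3.142, 0.001, 3.05]
force: [-1.2, -0.1, 4.8]
width: 0.0129
```

```bash
python3 - <<'E'
from h import *
s=arm.get_state(); print(s['t'],s['eef_pos'],s['force'],s['width'])
import pickle; pickle.dump(cams.camera_params('wrist'),open('w3.pkl','wb'))
a,_=cams.grab_frame('wrist'); b,_=cams.grab_frame('side')
cv2.imwrite('pics/w3raw.png',a[:,:,::-1]); cv2.imwrite('pics/s3raw.png',b[:,:,::-1])
save('w3',np.vstack([cv2.resize(a,(400,300)),cv2.resize(b,(400,300))]))
E
```

```text
8.275 [ 0.54392276 -0.14449297  0.21539429] [-1.21615159 -0.09463528  4.81155028] 0.012864782597012424
```

View pics/w3.png

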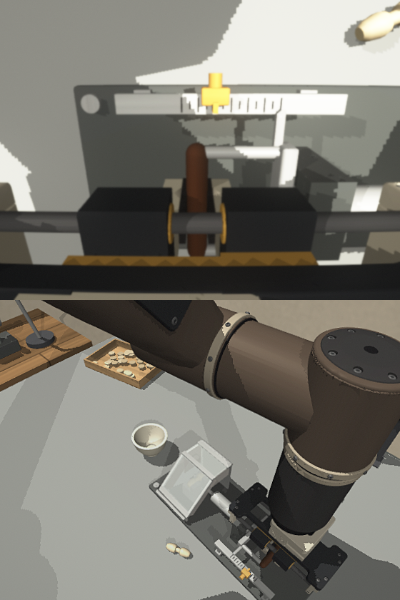

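The bar is gripped (width 12.9 mm), with the clip and pointer both in wrist view. I'll draw 34 mm and then measure.

Emit:
play_rows(targets=[[[0,-0.008,0,0],[0,-0.016,0,0],[0,-0.024,0,0],[0,-0.03,0,0],[0,-0.034,0,0]]])

```text
t: 9.0
eef_pos: [0.541, -0.1775, 0.2152]
ee_rot: [3.14, 0.002, 3.049]
force: [-0.0, 10.5, 6.8]
width: 0.0128
```

Emit:
play_rows(targets=[[[0,0,0,0],[0,0,0,0]]])

```text
t: 9.25
eef_pos: [0.541, -0.1773, 0.2152]
ee_rot: [3.14, 0.002, 3.049]
force: [-0.5, 8.9, 6.7]
width: 0.0128
```

```bash
cat > m.py <<'E'
from h import *
import sys
np.set_printoptions(precision=4,suppress=True)
n=sys.argv[1]
s=arm.get_state(); print(s['t'],s['eef_pos'],s['force'],s['width'])
P=cams.camera_params('wrist')
a,_=cams.grab_frame('wrist'); cv2.imwrite(f'pics/{n}raw.png',a[:,:,::-1])
h,sa,v=cv2.split(cv2.cvtColor(a,cv2.COLOR_RGB2HSV))
cl=(h>12)&(h<32)&(sa>120)&(v>120); cl[200:]=0
for r in range(95,185,2):
    x=np.nonzero(cl[r])[0]; 
    if len(x): print(r,x.min(),x.max(),len(x))
ys,xs=np.nonzero(cl); cx=int(np.median(xs)); y0=ys.max()
x0,x1=cx-50,cx+70
save(n+'c',cv2.resize(a[90:190,x0:x1],None,fx=5,fy=5,interpolation=cv2.INTER_CUBIC)); print('crop x0',x0,'y0 90, x5')
w=ray('wrist',[[cx,155],[cx+10,155]],.055,P); print('mm/px',np.linalg.norm(w[1]-w[0])*100)
E
python3 m.py w4
```

```text
9.25 [ 0.541  -0.1773  0.2152] [-0.4903  8.9285  6.7455] 0.012752934973384367
103 374 380 7
105 373 390 16
107 373 389 16
109 372 389 17
111 372 389 17
113 372 389 17
115 372 389 18
117 372 389 17
119 371 389 19
121 370 390 21
123 359 400 42
125 359 402 44
127 359 402 10
129 359 366 8
131 360 366 7
133 360 366 7
135 360 366 7
137 360 399 40
139 360 399 40
141 360 399 40
143 360 399 40
145 362 399 38
147 364 399 27
149 374 387 14
151 375 386 12
153 374 385 12
155 376 385 10
157 379 386 8
159 384 384 1
crop x0 329 y0 90, x5
mm/px 0.42061043883384763
```

View pics/w4c.png

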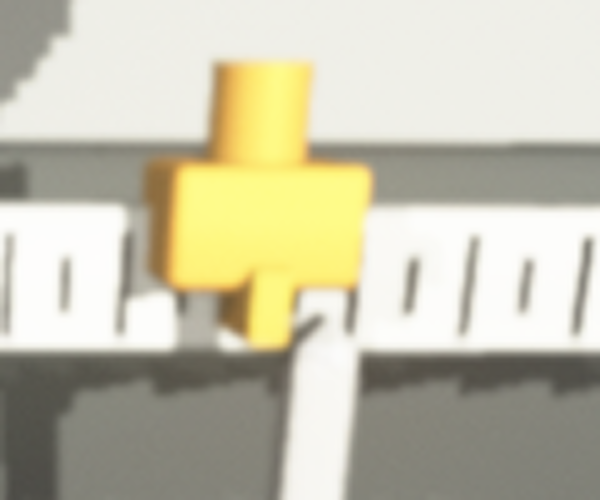

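In this view the clip tip is at crop (270,340) and the pointer at about (328,340), so roughly 5–6 mm remain. Parallax matters at this range, so I'll triangulate using the earlier rest view w3.

```bash
python3 - <<'E'
import cv2
a=cv2.imread('pics/w3raw.png')[110:210,270:430]
cv2.imwrite('pics/w3c.png',cv2.resize(a,None,fx=5,fy=5,interpolation=cv2.INTER_CUBIC))
E
```

```text
(no output)
```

View pics/w3c.png

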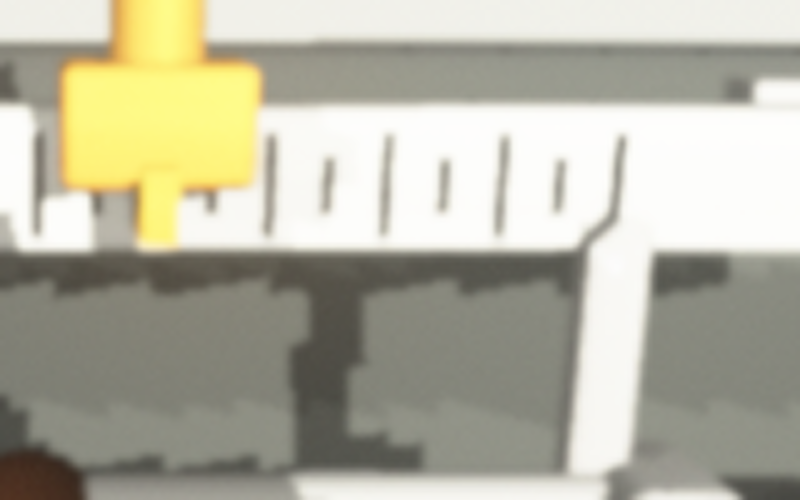

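At rest the pointer sits on the zero tick, with ticks 10 mm apart at about 116 crop px. The clip is midway between the 30 and 50 ticks, so the mark is at 40.0–40.5 mm. The pointer is now at about 32.6 mm. I'll draw most of the rest.

Emit:
play_rows(targets=[[[0,-0.003,0,0],[0,-0.005,0,0],[0,-0.0065,0,0],[0,-0.0065,0,0],[0,-0.0065,0,0]]])

```text
t: 9.93
eef_pos: [0.5404, -0.1835, 0.2152]
ee_rot: [3.14, 0.002, 3.05]
force: [-0.4, 11.1, 7.6]
width: 0.0127
```

```bash
python3 m.py w5|grep -v '^1[0-4]'; python3 - <<'E'
# track pointer patch & tick profile between w4 and w5
import cv2,numpy as np
g={n:cv2.cvtColor(cv2.imread(f'pics/{n}raw.png'),cv2.COLOR_BGR2GRAY).astype(np.float32) for n in('w3','w4','w5')}
for n,(x0,x1,y0,y1) in {'pointer':(375,402,163,195)}.items():
  for a,b in(('w3','w4'),('w4','w5')):
    t=g[a][y0:y1,x0:x1]; r=cv2.matchTemplate(g[b][y0-6:y1+6,x0-14:x1+14],t,cv2.TM_CCOEFF_NORMED)
    _,m,_,l=cv2.minMaxLoc(r); c=r[l[1]]; k=l[0]
    sub=0.5*(c[k-1]-c[k+1])/(c[k-1]-2*c[k]+c[k+1]) if 0<k<len(c)-1 else 0
    print(n,a,b,m,'dx',l[0]-14+sub,'dy',l[1]-6)
E
```

```text
9.925 [ 0.5404 -0.1835  0.2152] [-0.4258 11.1197  7.6319] 0.012654642962306017
151 390 401 12
153 389 399 11
155 389 399 11
157 394 395 2
crop x0 344 y0 90, x5
mm/px 0.4219975436308687
pointer w3 w4 0.9921258091926575 dx 0.25665382 dy 1
pointer w4 w5 0.9974543452262878 dx -0.026374565 dy 1
```

View pics/w5c.png

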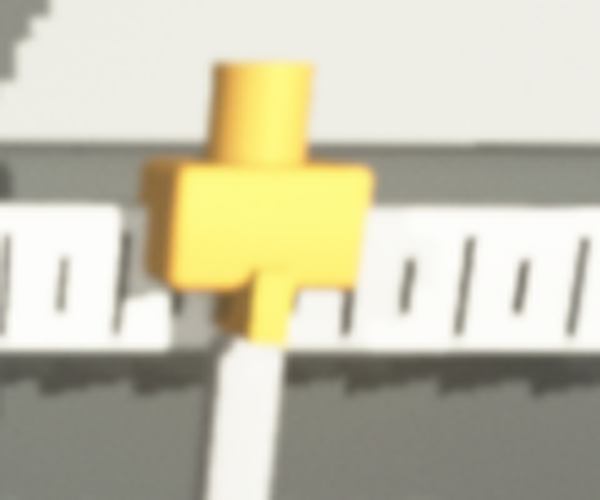

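```bash
python3 - <<'E'
from h import *
import pickle
from scipy.optimize import least_squares
np.set_printoptions(precision=2,suppress=True)
P2=pickle.load(open('w2.pkl','rb'));P3=pickle.load(open('w3.pkl','rb'))
e3=np.array([.54392,-.14449,.21539])
def sh(e): P=dict(P3);P['position']=np.array(P3['position'])+np.array(e)-e3;return P
P4=sh([.541,-.1773,.2152]);P5=sh([.5404,-.1835,.2152])
print(P3['position'],P3['attitude'])
p=[.5537,-.0398,-.0923]
def tri(obs):
    f=lambda X:np.concatenate([(proj('wrist',T2W(p,X),P)-uv).ravel() for P,uv in obs])
    r=least_squares(f,[-.06,-.09,.055]); print(r.x*1e3,'res',r.fun); return r.x
print('clip');c=tri([(P2,[287.2,128.5]),(P3,[301.4,158.6]),(P4,[383.4,158.6]),(P5,[397.8,158.2])])
print('ptr R');r=tri([(P2,[338.1,132.5]),(P3,[401,160])])
print('ptr L');l=tri([(P2,[332.5,132.5]),(P3,[387.2,160])])
def yt(P,uv,z):
    w=ray('wrist',[uv],z,P)[0]-[p[0],p[1],0];return (-np.sin(p[2])*w[0]+np.cos(p[2])*w[1])*1e3
for z in(.050,.053,.055,.057,.060,.063):print(z,'clip w2..5',*[round(yt(P,uv,z),2) for P,uv in((P2,[287.2,128.5]),(P3,[301.4,158.6]),(P4,[383.4,158.6]),(P5,[397.8,158.2]))],
 'ptr rest L,R w2,w3:',*[round(yt(P,uv,z),2) for P,uv in((P2,[332.5,132.5]),(P2,[338.1,132.5]),(P3,[387.2,160]),(P3,[401,160]))])
E
```

```text
[ 0.46 -0.14  0.19] [2.83 0.   1.48]
clip
[-60.92 -94.63  59.84] res [-0.09  0.36  0.07 -0.21 -0.45 -0.24  0.43  0.27]
ptr R
[-58.15 -50.15  48.85] res [ 0.61 -1.27 -0.32  0.65]
ptr L
[-57.08 -53.99  42.19] res [ 0.39 -0.73 -0.21  0.38]
0.05 clip w2..5 -94.22 -93.89 -91.26 -91.21 ptr rest L,R w2,w3: -55.61 -50.83 -56.53 -50.48
0.053 clip w2..5 -94.33 -94.13 -92.23 -92.31 ptr rest L,R w2,w3: -56.11 -51.38 -57.54 -51.61
0.055 clip w2..5 -94.4 -94.28 -92.88 -93.04 ptr rest L,R w2,w3: -56.44 -51.74 -58.21 -52.37
0.057 clip w2..5 -94.47 -94.44 -93.52 -93.78 ptr rest L,R w2,w3: -56.78 -52.11 -58.88 -53.12
0.06 clip w2..5 -94.57 -94.67 -94.49 -94.88 ptr rest L,R w2,w3: -57.28 -52.66 -59.89 -54.25
0.063 clip w2..5 -94.67 -94.9 -95.47 -95.98 ptr rest L,R w2,w3: -57.78 -53.21 -60.9 -55.39
```

Triangulation puts the clip tip at tester y -94.6. The rest pointer reads -55.2, so the mark is 39.4–40.3 mm from rest, and the stated minimum of 40 makes it about 40. The pointer is now at 39.1 mm. I'll nudge a little more and hold.

Emit:
play_rows(targets=[[[0,-0.0004,0,0],[0,-0.0008,0,0],[0,-0.0008,0,0],[0,-0.0008,0,0],[0,-0.0008,0,0]]])

```text
t: 10.6
eef_pos: [0.5404, -0.1842, 0.2152]
ee_rot: [3.14, 0.002, 3.05]
force: [-0.1, 12.1, 5.5]
width: 0.013
```

```bash
python3 m.py w6|grep -v '^1[0-4]'; python3 - <<'E'
from h import *
b,_=cams.grab_frame('side')
for q in('guard','index_mark','mortar','stone','spare_toggle'):print(q,[(np.round(r['xyz'],3).tolist(),round(r['score'],2)) for r in finder.find_in('side',q)[:2]])
c=cv2.imread('pics/w6c.png')
save('w6b',np.vstack([cv2.resize(c[:,:,::-1],(480,400))[100:300],cv2.resize(b[180:420,180:468],(480,400))]))
E
```

```text
151 392 402 11
153 390 401 12
155 392 401 10
157 396 396 1
crop x0 345 y0 90, x5
mm/px 0.42210907329938674
guard [([0.542, 0.073, 0.08], 0.61)]
index_mark [([0.476, -0.127, 0.056], 0.71)]
mortar [([0.586, 0.26, 0.042], 0.73)]
stone [([0.63, -0.116, 0.008], 0.62), ([0.535, -0.131, 0.065], 0.42)]
spare_toggle [([0.432, 0.005, 0.02], 0.6)]
```

View pics/w6b.png

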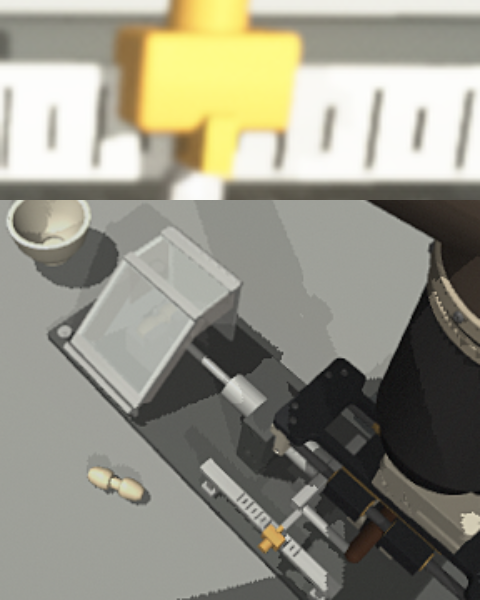

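The side view shows the hood shut and the pointer meeting the clip tip. Force is 12.1 N, which fits 40 mm. Now I'll hold for more than 3 s.

Emit:
play_rows(targets=[[[0,0,0,0],[0,0,0,0],[0,0,0,0],[0,0,0,0],[0,0,0,0]]])

```text
t: 11.58
eef_pos: [0.5404, -0.1842, 0.2152]
ee_rot: [3.14, 0.002, 3.05]
force: [-1.4, 12.1, 8.0]
width: 0.0129
```

Emit:
play_rows(targets=[[[0,0,0,0],[0,0,0,0],[0,0,0,0],[0,0,0,0],[0,0,0,0]]])

```text
t: 12.2
eef_pos: [0.5403, -0.1842, 0.2152]
ee_rot: [3.14, 0.002, 3.05]
force: [-0.2, 11.3, 6.7]
width: 0.013
```

Emit:
play_rows(targets=[[[0,0,0,0],[0,0,0,0],[0,0,0,0],[0,0,0,0],[0,0,0,0]]])

```text
t: 12.82
eef_pos: [0.5403, -0.1842, 0.2152]
ee_rot: [3.14, 0.002, 3.05]
force: [-0.2, 11.4, 6.5]
width: 0.0127
```

Emit:
play_rows(targets=[[[0,0,0,0],[0,0,0,0],[0,0,0,0],[0,0,0,0],[0,0,0,0]]])

```text
t: 13.45
eef_pos: [0.5403, -0.1842, 0.2152]
ee_rot: [3.14, 0.002, 3.05]
force: [-0.3, 10.9, 7.4]
width: 0.013
```

Emit:
play_rows(targets=[[[0,0,0,0],[0,0,0,0],[0,0,0,0],[0,0,0,0],[0,0,0,0]]])

```text
t: 14.08
eef_pos: [0.5403, -0.1843, 0.2152]
ee_rot: [3.14, 0.002, 3.05]
force: [-1.2, 12.0, 7.1]
width: 0.0131
```

Emit:
play_rows(targets=[[[0,0,0,0],[0,0,0,0],[0,0,0,0],[0,0,0,0],[0,0,0,0]]])

```text
t: 14.7
eef_pos: [0.5403, -0.1842, 0.2152]
ee_rot: [3.14, 0.002, 3.05]
force: [-0.9, 11.9, 7.2]
width: 0.0127
```

```bash
python3 m.py w7|grep -v '^1[0-4]'; python3 -c "
from station import job_done; print(job_done())"
```

```text
151 392 402 11
153 390 401 12
155 392 401 10
157 396 396 1
crop x0 345 y0 90, x5
mm/px 0.4221087252676887
the job is handed in; nothing more can be done
None
```

I pressed the hood shut first. I then gripped the stirrup bar, drew it about 40 mm to the index clip, held it for over 4 s and handed the job in still holding, at about 14.8 s.

**Last checks**
- **Steadiness:** the arm held to within 0.1 mm, with 11–12 N along the draw. The last wrist picture shows the clip in the same place as before the hold.
- **Hood and alignment:** the last side picture shows the hood shut and the pointer meeting the clip tip.
- **Bystanders:** the finder put the mortar and spare toggle within about 3 mm of where they started. I did not confirm the stone: the arm hid most of it and the finder gave a doubtful position. The arm made no contact near it.

**What disagreed**
- **Mark position:** my estimates ranged from 39.4 to 40.4 mm of draw. I stopped at 39.9 mm, so the pointer could be about half a millimetre off the mark either way.
- **Draw force:** the 11–12 N reading is slightly below the 12.2 N the spring formula gives for that draw.
- **Pressing the hood:** the fingertips briefly pressed with about 42 N vertically (45 N in all) once the hood was home. That is more than intended, and over the 40 N limit if it counts for the fingertips as well as the arm and gripper body.

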